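Uncover the air cock, fit its lever and open it

TASK

Turn on the bench air: lift the upturned black printed body off the valve stem of the air manifold and stand it on the bench, well clear of the manifold and of the lever's swing. Then push the loose lever all the way down onto the stem's square while the valve is still shut, with the arm lying along the groove in the stem's end (pointing either way), and turn it anticlockwise, seen from above, to its stop, so that the lever lies along the manifold. Leave the other things on the bench where they are.

Things in the scene. Friction and masses are not known exactly. Their poses are not given: they have to be found in the camera images.
- manifold: Aluminium air manifold screwed down: 72 (x, across) by 138 (y, along: -50 to +88) by 34 mm high. Origin on the bench under the valve stem's axis; z up, front -x. On top a brass bonnet at the origin (34 mm wide, to 49 mm above the bench) and a round dial gauge at y +64 mm (43 mm wide, to 51 mm). A coupling sticks 32 mm out of the front at y +58 mm, a feed elbow 42 mm out of the -y end.
- stem (a joint): Angle of the valve stem about its vertical axis, rad, anticlockwise seen from above: 0 = shut (groove across the block), 1.571 = fully open (groove along the block), stops at both ends; starts at 0 to 0.2 (shut or nearly). Turns stiffly (0.12 N m), stays where left. A fitted lever has about 0.1 rad of play each way on the square.
- stem_seat (a point): Centre of the stem's shoulder (32 mm wide), on its axis, 58 mm above the bench, where the underside of the lever's hub comes to rest. Turns with the stem: x runs along the groove in the stem's end (across the block when shut), z up. Above it stands the square, 18 by 18 mm, faces along x and y, 21 mm straight, then 5 mm tapering to 11 mm; its top is 84 mm above the bench.
- lever: Loose valve lever lying flat: square steel hub 38 by 38 by 24 mm high with a 19.6 mm square hole right through it, and a flat arm along -x to 110 mm from the bore (steel neck 16 mm wide, then a black sleeve 22 mm wide, 15 mm high). Origin on the bore's axis at the hub's underside; hub and bore faces lie along x and y; z up. 160 g.
- cover: Black printed body, a hollow cup 70 by 68 by 105 mm high, upside down over the stem, its rim on the manifold; no other body stands there. Origin in the centre of its closed end: at the start on top, 139 mm above the bench; its z points down while it is upside down. Inside about 46 mm wide, 101 mm deep. 85 g.
- body_ivory: Bystander: ivory printed body, 76 by 68 by 104 mm, upright, origin at the centre of its underside.
- body_black: Bystander: black printed body, 73 by 69 by 108 mm, upright, origin at the centre of its underside.
- body_back: Bystander: black printed body, 71 by 69 by 108 mm, upright, origin at the centre of its underside.
- paste_jar: Bystander: round jar with a blue lid, 55 mm wide, 54 mm high, origin at the centre of its underside.
- callipers: Bystander: steel callipers lying flat, 51 by 176 (along their y) by 9 mm, origin at the centre of the underside.
- dust_brush: Bystander: flat dusting brush, 33 by 164 (along its y) by 10 mm, origin at the centre of the underside.
Mind the look-alikes: they are no part of the job. What is shaped like the cover but red is not meant.

How it is judged:
By the outcome, as a careful person would: the job done as asked, in the order asked, and still so for the second after the job is handed in, with the robot touching nothing.
It also fails if it takes over 72 s, if anything falls off the work surface, if the arm or the gripper's body presses on something with over 40 N, if the wrist force passes 120 N, or if a joint passes its speed limit or range.

ROBOT

A 6-joint arm with a two-finger parallel gripper is mounted at the origin on a cart in front of the work surface, level with it; the furniture and walls round the work are solid. World frame = base frame: x ahead of the robot, y to its left, z up, the work surface at z = 0. Lengths are in m, angles in rad, forces in N, time in s.
With the tool pointing down it reaches from about 0.3 to 0.775 m from the base axis. Payload 14.6 kg.
Tool frame: the origin (TCP) lies at the very end of the fingers, on their centre line; the grasp point (between the pads) lies 19 mm behind it; z points along the fingers, y is the line along which they close (so a half turn about z gives the same grasp; the last joint's range is limited). The gripper opens to 94 mm and grips with 3 to 60 N. Pads are 16 mm wide; open, the fingers measure 119 mm over their backs; the gripper's body (75 mm by 177 mm) begins 78 mm behind the grasp point.
Start: joints at [1.275, 0.3, 1.521, -0, 1.321, -0.067], TCP at [0.125, 0.536, 0.205] pointing down, gripper open.
Joint ranges: [-3.03, 3.03], [-0.79, 2.21], [0.23, 2.52], [-1.04, 4.18], [0, 3.07], [-2.55, 2.55]. Speed limits (rad/s): [2.22, 2.22, 2.57, 3.14, 3.14, 3.14].

INTERFACE

Orientations are given as [roll, pitch, yaw] about the fixed x, y, z axes, in that order (R = Rz(yaw) Ry(pitch) Rx(roll)).
In Python, from station import ctrl gives the robot as it stands. The module is installed in compiled form; this text tells all that it offers.
- The arm moves only by the tool step_arm, never from a script. Its argument "deltas" is a list of rows, each an object with "dp": the shift along the tool's x, y, z scaled (see below), a list of three; "twist": the turn about the tool's z scaled (see below). In form: [{"dp": [tx, ty, tz], "twist": twist}, ...]. A call has 1 to 12 rows; each row shifts and turns the commanded pose from where the row before left it, along the tool's axes as they then stand; what a row does not reach is not made up. The controller multiplies each number of a shift by 0.04 m and each number of a turn by 4 degrees. A row lasts 1/10 s, in which the tool goes at most 50 mm and 8.59 degrees, less where a joint would pass 70% of its speed; a pose out of reach is approached as far as the arm can. A call with a number of a shift or a turn outside -1 to 1 is refused whole. A call with a gripper value outside its range is refused whole. "gripper" is the opening, from -1 (shut) to 1 (fully open), set as the call begins (left out, the last holds). The fingers move at their own pace and stop on an object; "squeeze" is the grip in N (left out, the last holds). Time passes only in rows, so rows that do not move let the fingers close. It gives the time, the measured TCP pose, the force, the opening and the grip force at its end, in the units of the state.
- ctrl.get_obs(): the state, without advancing time (a new reading comes with each control period).
- ctrl.camera(name): name is "side" or "top" or "wrist"; returns (picture, depth): 420x560x3 uint8, red, green, blue; 420x560 float32, m along the optical axis (not along the pixel's ray), 0 where there is no reading.
- ctrl.get_calibration(name): a dict with "fx", "fy", "cx", "cy" (pixels), "distortion" ([k1, k2, p1, p2, k3] as OpenCV has them; the pictures are not rectified), "world_to_cam" (4x4, takes a point from world to camera coordinates); the wrist camera has in their place "hand_eye" (4x4, takes a point from camera to tool coordinates, whose origin is the TCP and whose axes are the flange's). Camera axes: x right, y down, z forward; pixel columns grow to the right and rows downward; lengths in m; the calibration is good to about 2 mm. A picture is of the moment at which its call begins: read the wrist's pose just before it. get_calibration takes no time and is no camera call.
- ctrl.hand_in(): hands the job in; it is judged then, once.
Trained networks look in the newest picture that a camera, given by its name, has taken for a name from the list of things; names that differ only in an ending like _2 or _b are one class to them, and where a whole thing is asked for, a point or a joint stands for the part that bears it (a point fixed in the world has none). Each returns a list of dicts, best first, with "conf" (0 to 1); they miss things now and then, are a little off and sometimes report something else, mostly with a low value. They report only what shows in the picture. A call takes as long as a camera call. They do not tell look-alikes from the thing itself.
- ctrl.spot_in(camera, label): "rect" ([left, top, right, bottom] as shares, 0 to 1, of the picture: columns of its width, rows of its height, round what is visible of it).
- ctrl.cut_out(camera, label): "pixels" (420x560 bool, what is visible of it) and "rect" ([left, top, right, bottom] as shares, 0 to 1, of the picture: columns of its width, rows of its height, round what is visible of it).
The state is a dict: "time_s": time; "qpos": joint angles; "joint_vel": joint speeds; "tau": joint torques, N m; "ee_pos": TCP position; "eef_rot": TCP orientation; "force": force on the tool from outside, world axes, zero at the start; "moment": the same for the moment, N m; "grip_width": finger opening in m; "grip_force": force on a finger pad.
Only numpy, scipy, OpenCV 4.12 (cv2) and the standard library are available. Lean on these libraries where they do the work, as an engineer would, in place of code of your own. Each camera call takes 0.05 s, during which the arm holds its last target. There are 200 camera calls.

## Working session

There is one attempt and no reset: what is moved stays moved. The work goes in short steps, Python scripts to look and compute and a tool call to move; the robot and the scene stay as the last step left them, time stands still between calls to the robot, and variables do not carry over. Pictures are saved under pics/ and viewed, at most 10 in all, crops included, and the job is handed in when it is done.

Besides the shell and the picture viewer there is one more tool, called after "Call:" by a JSON object that holds its "fn" and its "kwargs", one argument or row to a line. step_arm: Moves the arm, as the interface text tells. Its arguments: {"type":"object","properties":{"deltas":{"type":"array"},"gripper":{"type":"number"},"squeeze":{"type":"number"}},"required":["deltas"]}

```bash
mkdir -p pics
cat > h.py <<'E'
import numpy as np, cv2
from station import ctrl
from scipy.spatial.transform import Rotation as R
def cloud(name, pic=None):
    o=ctrl.get_obs(); im,d=ctrl.camera(name); c=ctrl.get_calibration(name)
    K=np.array([[c['fx'],0,c['cx']],[0,c['fy'],c['cy']],[0,0,1]]); D=np.array(c['distortion'])
    v,u=np.mgrid[0:420,0:560]; p=cv2.undistortPoints(np.stack([u,v],-1).reshape(-1,1,2).astype(float),K,D).reshape(420,560,2)
    P=np.concatenate([p*d[...,None],d[...,None]],-1)
    if 'world_to_cam' in c: T=np.linalg.inv(c['world_to_cam'])
    else:
        T=np.eye(4);T[:3,:3]=R.from_euler('xyz',o['eef_rot']).as_matrix();T[:3,3]=o['ee_pos'];T=T@np.array(c['hand_eye'])
    W=P@T[:3,:3].T+T[:3,3]; W[d==0]=np.nan
    if pic: cv2.imwrite('pics/'+pic,im[...,::-1])
    return im,W
E
python3 - <<'E'
from h import *
print(ctrl.get_obs())
for cam in ['top','side']:
    im,W=cloud(cam,cam+'0.png')
    np.save(cam+'0.npy',W)
    for l in ['manifold','lever','cover','body_ivory','body_black','body_back','paste_jar','callipers','dust_brush','stem']:
        for r in ctrl.cut_out(cam,l)[:4]:
            if r['conf']<.3: continue
            m=r['pixels']; q=W[m]; q=q[~np.isnan(q[:,0])]
            print(cam,l,round(r['conf'],2),(np.array(r['rect'])*[560,420,560,420]).astype(int),np.percentile(q,[3,50,97],axis=0).round(3).tolist() if len(q) else None)
E
```

```text
{'time_s': 0.0, 'qpos': array([ 1.27536969e+00,  3.00481412e-01,  1.52159973e+00,  1.46640792e-05,
        1.32073260e+00, -6.66205928e-02]), 'joint_vel': array([-0.00044954, -0.00226734, -0.00035257,  0.00064222,  0.00061176,
        0.00016051]), 'tau': array([ 1.93294109e-03, -5.31817031e+01, -3.52729869e+01,  7.09522306e-02,
        2.45203811e-02, -1.67650287e-04]), 'ee_pos': array([0.12467667, 0.53539528, 0.2048728 ]), 'eef_rot': array([-3.14037522e+00, -9.54612672e-05,  2.91278292e+00]), 'force': array([-0.19262201,  0.21277049,  0.61302093]), 'moment': array([ 0.00167329,  0.01853889, -0.01544385]), 'grip_force': 0.0, 'grip_width': 0.09417509286896113}
top manifold 0.79 [296 174 358 214] [[0.492, -0.459, 0.003], [0.545, -0.336, 0.035], [0.586, -0.299, 0.053]]
top manifold 0.63 [265 235 300 272] [[0.323, -0.306, 0.008], [0.377, -0.252, 0.016], [0.417, -0.214, 0.028]]
top lever 0.53 [263 237 302 269] [[0.329, -0.303, -0.001], [0.38, -0.249, 0.016], [0.419, -0.214, 0.028]]
top lever 0.37 [296 141 349 151] [[0.673, -0.454, 0.002], [0.687, -0.386, 0.009], [0.698, -0.303, 0.014]]
t
[... 1687 characters left out ...]
, 0.068], [0.479, -0.522, 0.104]]
side body_ivory 0.46 [226 172 250 208] [[0.526, -0.412, 0.037], [0.561, -0.364, 0.115], [0.592, -0.35, 0.142]]
side body_black 0.58 [284 141 304 176] [[0.33, -0.562, 0.004], [0.364, -0.505, 0.071], [0.394, -0.491, 0.108]]
side body_back 0.67 [230 139 247 177] [[0.513, -0.592, 0.024], [0.545, -0.539, 0.079], [0.576, -0.523, 0.109]]
side paste_jar 0.68 [307 166 324 188] [[0.273, -0.455, 0.005], [0.299, -0.421, 0.049], [0.32, -0.407, 0.059]]
side dust_brush 0.66 [199 197 203 215] [[0.674, -0.451, 0.004], [0.686, -0.418, 0.009], [0.698, -0.385, 0.014]]
side dust_brush 0.39 [229 139 246 176] [[0.513, -0.592, 0.025], [0.545, -0.539, 0.079], [0.576, -0.523, 0.109]]
```

Run:
```python
from h import *
a=cv2.imread('pics/top0.png')[120:320,120:440]; cv2.imwrite('pics/c1.png',cv2.resize(a,None,fx=2.4,fy=2.4,interpolation=cv2.INTER_CUBIC))
W=np.load('top0.npy')
def fit(lo,hi,zl,zh,name):
    m=np.all((W[...,:2]>lo)&(W[...,:2]<hi),-1)&(W[...,2]>zl)&(W[...,2]<zh); q=W[m]
    r=cv2.minAreaRect(q[:,:2].astype(np.float32)); print(name,len(q),np.round(q.mean(0),3),r)
fit([.5,-.44],[.61,-.33],.125,.15,'cover')
fit([.45,-.5],[.65,-.25],.028,.04,'manifold top')
fit([.45,-.5],[.65,-.25],.045,.056,'gauge')
fit([.3,-.33],[.45,-.19],.019,.035,'hub top')
fit([.3,-.33],[.45,-.19],.008,.019,'arm')
```

```text
cover 568 [ 0.559 -0.387  0.139] ((0.5589748620986938, -0.38785356283187866), (0.06668950617313385, 0.06827400624752045), 30.509334564208984)
manifold top 469 [ 0.55  -0.35   0.034] ((0.5669263601303101, -0.37460413575172424), (0.24862425029277802, 0.16337689757347107), 89.85863494873047)
gauge 198 [ 0.548 -0.327  0.05 ] ((0.5686252117156982, -0.30982014536857605), (0.19380202889442444, 0.05478803813457489), 50.98028564453125)
hub top 138 [ 0.397 -0.233  0.024] ((0.37155044078826904, -0.25491082668304443), (0.11170682311058044, 0.037267155945301056), 40.937644958496094)
arm 199 [ 0.35  -0.279  0.014] ((0.3528856039047241, -0.27620670199394226), (0.08891759067773819, 0.020304013043642044), 45.25287628173828)
```

View pics/c1.png

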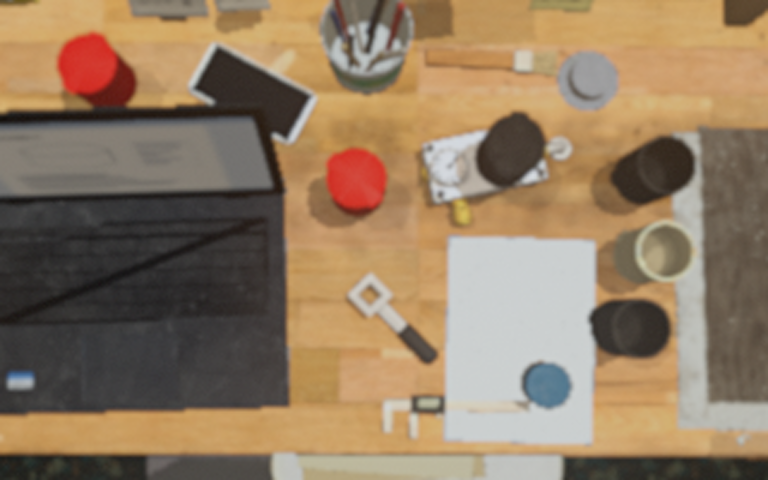

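Candidates in the crop: upturned black body on the manifold (512,148), standing black bodies (632,328) and (655,168), ivory (663,250), red (357,180) and (90,65). The cover is the black one at (512,148), over the manifold with its top at z = 0.139. The gauge is at (447,165), so the manifold yaw is about +13°. The lever is at (395,315).

Call:
{"fn": "step_arm", "kwargs": {
  "deltas": [
    {"dp": [0,0,-1],"twist": 1},
    {"dp": [0,0,-1],"twist": 1},
    {"dp": [0,0,-1],"twist": 1},
    {"dp": [0,0,0],"twist": 1},
    {"dp": [0,0,0],"twist": 1},
    {"dp": [0,0,0],"twist": 1},
    {"dp": [0,0,0],"twist": 1},
    {"dp": [0,0,0],"twist": 1},
    {"dp": [0,0,0],"twist": 1},
    {"dp": [0,0,0],"twist": 1},
    {"dp": [0,0,0],"twist": 1},
    {"dp": [0,0,0],"twist": 1}
  ],
  "gripper": 1
}}

```text
time_s: 2.3
ee_pos: [0.1247, 0.5357, 0.3254]
eef_rot: [-3.142, 0.0, 2.072]
force: [-0.7, -0.1, 0.6]
grip_width: 0.0941
grip_force: 0.0
```

Call:
{"fn": "step_arm", "kwargs": {
  "deltas": [
    {"dp": [0,0,0],"twist": 1},
    {"dp": [0,0,0],"twist": 1},
    {"dp": [0,0,0],"twist": 1},
    {"dp": [0,0,0],"twist": 1},
    {"dp": [0,0,0],"twist": 0}
  ]
}}

```text
time_s: 2.8
ee_pos: [0.1247, 0.5356, 0.3254]
eef_rot: [3.142, 0.0, 1.795]
force: [-0.0, -0.6, -0.1]
grip_width: 0.0938
grip_force: 0.0
```

Call:
{"fn": "step_arm", "kwargs": {
  "deltas": [
    {"dp": [-1,0.2,0],"twist": 0},
    {"dp": [-1,0.2,0],"twist": 0},
    {"dp": [-1,0.2,0],"twist": 0},
    {"dp": [-1,0.2,0],"twist": 0},
    {"dp": [-1,0.2,0],"twist": 0},
    {"dp": [-1,0.2,0],"twist": 0},
    {"dp": [-1,0.2,0],"twist": 0},
    {"dp": [-1,0.2,0],"twist": 0},
    {"dp": [-1,0.2,0],"twist": 0},
    {"dp": [-1,0.2,0],"twist": 0},
    {"dp": [-1,0.2,0],"twist": 0},
    {"dp": [-1,0.2,0],"twist": 0}
  ]
}}

```text
time_s: 4.0
ee_pos: [0.3257, 0.0875, 0.3257]
eef_rot: [3.141, 0.0, 1.798]
force: [1.4, 0.5, 0.0]
grip_width: 0.094
grip_force: 0.0
```

Call:
{"fn": "step_arm", "kwargs": {
  "deltas": [
    {"dp": [-1,0.2,0],"twist": 0},
    {"dp": [-1,0.2,0],"twist": 0},
    {"dp": [-1,0.2,0],"twist": 0},
    {"dp": [-1,0.2,0],"twist": 0},
    {"dp": [-1,0.2,0],"twist": 0},
    {"dp": [-1,0.2,0],"twist": 0},
    {"dp": [-1,0.2,0],"twist": 0},
    {"dp": [-1,0.2,0],"twist": 0},
    {"dp": [-1,0.2,0],"twist": 0},
    {"dp": [-1,0.2,0],"twist": 0},
    {"dp": [-1,0.2,0],"twist": 0},
    {"dp": [0,0,0],"twist": 0}
  ]
}}

```text
time_s: 5.2
ee_pos: [0.5098, -0.3234, 0.323]
eef_rot: [-3.139, -0.002, 1.795]
force: [-0.4, 0.3, -1.2]
grip_width: 0.0937
grip_force: 0.0
```

Run:
```python
from h import *
print(ctrl.get_obs()['ee_pos'],ctrl.get_obs()['qpos'].round(2)); c=ctrl.get_calibration('wrist'); print(np.round(c['hand_eye'],3))
im,W=cloud('wrist','w1.png')
m=(W[...,2]>.132)&(W[...,2]<.146)&(np.abs(W[...,0]-.56)<.06)&(np.abs(W[...,1]+.387)<.06); q=W[m]
print(len(q)); 
if len(q)>50: print(cv2.minAreaRect(q[:,:2].astype(np.float32)),np.percentile(q,[1,50,99],axis=0))
m=(W[...,2]>.045)&(W[...,2]<.056)&(np.abs(W[...,0]-.545)<.04)&(np.abs(W[...,1]+.325)<.03); print('gauge',cv2.minAreaRect(W[m][:,:2].astype(np.float32)))
```

```text
[ 0.50979872 -0.32343983  0.32296469] [-0.63  0.37  1.16 -0.    1.61 -0.85]
[[ 0.    -0.97  -0.244  0.07 ]
 [ 1.     0.     0.     0.001]
 [-0.    -0.244  0.97  -0.181]
 [ 0.     0.     0.     1.   ]]
2189
((0.5602346062660217, -0.3881492614746094), (0.06809546053409576, 0.06713318824768066), 27.941675186157227) [[ 0.52694734 -0.41784205  0.13523818]
 [ 0.55958969 -0.38597882  0.14062154]
 [ 0.59490502 -0.35544399  0.14241291]]
gauge ((0.5487252473831177, -0.32728928327560425), (0.04873539134860039, 0.042907681316137314), 74.35973358154297)
```

View pics/w1.png

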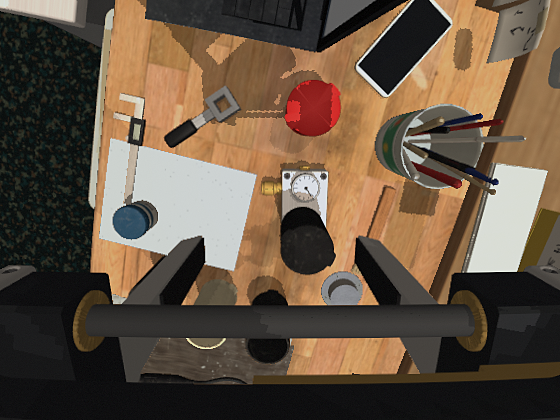

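The cover is at (305,240) on the manifold, with the gauge at (305,187), and the manifold is aligned with the tool. Grasping the cover now.

Call:
{"fn": "step_arm", "kwargs": {
  "deltas": [
    {"dp": [-0.92,0.435,0],"twist": 0},
    {"dp": [-0.92,0.435,0],"twist": 0},
    {"dp": [0,0,0.7],"twist": 0},
    {"dp": [0,0,0.9],"twist": 0},
    {"dp": [0,0,0.9],"twist": 0},
    {"dp": [0,0,0.9],"twist": 0},
    {"dp": [0,0,0.9],"twist": 0},
    {"dp": [0,0,0.9],"twist": 0},
    {"dp": [0,0,0.7],"twist": 0},
    {"dp": [0,0,0],"twist": 0},
    {"dp": [0,0,0],"twist": 0}
  ]
}}

```text
time_s: 6.35
ee_pos: [0.5601, -0.3837, 0.091]
eef_rot: [3.141, 0.001, 1.797]
force: [0.2, -0.6, 0.3]
grip_width: 0.0941
grip_force: 0.0
```

Call:
{"fn": "step_arm", "kwargs": {
  "deltas": [
    {"dp": [0,0,0],"twist": 0},
    {"dp": [0,0,0],"twist": 0},
    {"dp": [0,0,0],"twist": 0},
    {"dp": [0,0,0],"twist": 0},
    {"dp": [0,0,0],"twist": 0},
    {"dp": [0,0,0],"twist": 0},
    {"dp": [0,0,0],"twist": 0},
    {"dp": [0,0,0],"twist": 0}
  ],
  "gripper": -1,
  "squeeze": 15
}}

```text
time_s: 7.15
ee_pos: [0.5598, -0.3843, 0.0902]
eef_rot: [3.141, 0.001, 1.796]
force: [-2.0, 0.1, 5.8]
grip_width: 0.0686
grip_force: 14.5
```

Call:
{"fn": "step_arm", "kwargs": {
  "deltas": [
    {"dp": [0,0,-0.3],"twist": 0},
    {"dp": [0,0,-0.6],"twist": 0},
    {"dp": [0,0,-0.7],"twist": 0},
    {"dp": [0,0,-0.7],"twist": 0},
    {"dp": [0,0,-0.7],"twist": 0},
    {"dp": [0,0,0],"twist": 0}
  ]
}}

```text
time_s: 7.75
ee_pos: [0.5607, -0.3848, 0.2145]
eef_rot: [3.137, 0.005, 1.796]
force: [-0.1, -0.4, 0.1]
grip_width: 0.0687
grip_force: 14.6
```

Call:
{"fn": "step_arm", "kwargs": {
  "deltas": [
    {"dp": [0.1,-0.7,0],"twist": 0},
    {"dp": [0.1,-0.8,0],"twist": 0},
    {"dp": [0.1,-0.8,0],"twist": 0},
    {"dp": [0.1,-0.8,0],"twist": 0},
    {"dp": [0.1,-0.8,0],"twist": 0},
    {"dp": [0.1,-0.6,0],"twist": 0},
    {"dp": [0,0,0],"twist": 0},
    {"dp": [0,0,0.8],"twist": 0},
    {"dp": [0,0,0.9],"twist": 0},
    {"dp": [0,0,0.9],"twist": 0},
    {"dp": [0,0,0.5],"twist": 0},
    {"dp": [0,0,0],"twist": 0}
  ]
}}

```text
time_s: 8.95
ee_pos: [0.3783, -0.3994, 0.0823]
eef_rot: [-3.139, -0.005, 1.796]
force: [-0.7, 0.2, -0.1]
grip_width: 0.0685
grip_force: 14.6
```

Call:
{"fn": "step_arm", "kwargs": {
  "deltas": [
    {"dp": [0,0,0.3],"twist": 0},
    {"dp": [0,0,0.2],"twist": 0},
    {"dp": [0,0,0.1],"twist": 0},
    {"dp": [0,0,0],"twist": 0},
    {"dp": [0,0,0],"twist": 0}
  ]
}}

```text
time_s: 9.45
ee_pos: [0.379, -0.401, 0.0619]
eef_rot: [3.141, 0.001, 1.796]
force: [0.4, 0.1, -1.2]
grip_width: 0.0689
grip_force: 14.6
```

Call:
{"fn": "step_arm", "kwargs": {
  "deltas": [
    {"dp": [0,0,0.08],"twist": 0},
    {"dp": [0,0,0.05],"twist": 0},
    {"dp": [0,0,0],"twist": 0},
    {"dp": [0,0,0],"twist": 0}
  ]
}}

```text
time_s: 9.85
ee_pos: [0.3789, -0.4009, 0.0563]
eef_rot: [3.141, 0.0, 1.796]
force: [0.1, -0.1, -0.5]
grip_width: 0.0688
grip_force: 14.6
```

Call:
{"fn": "step_arm", "kwargs": {
  "deltas": [
    {"dp": [0,0,0.04],"twist": 0},
    {"dp": [0,0,0],"twist": 0},
    {"dp": [0,0,0],"twist": 0}
  ]
}}

```text
time_s: 10.15
ee_pos: [0.3792, -0.4014, 0.0559]
eef_rot: [3.141, 0.002, 1.796]
force: [-2.7, 2.8, 12.4]
grip_width: 0.0686
grip_force: 14.9
```

Call:
{"fn": "step_arm", "kwargs": {
  "deltas": [
    {"dp": [0,0,0],"twist": 0},
    {"dp": [0,0,0],"twist": 0},
    {"dp": [0,0,0],"twist": 0},
    {"dp": [0,0,0],"twist": 0},
    {"dp": [0,0,0],"twist": 0}
  ],
  "gripper": 1
}}

```text
time_s: 10.65
ee_pos: [0.3789, -0.4008, 0.0545]
eef_rot: [-3.141, -0.0, 1.796]
force: [-0.6, 0.4, -0.4]
grip_width: 0.0937
grip_force: 0.0
```

Call:
{"fn": "step_arm", "kwargs": {
  "deltas": [
    {"dp": [0,0,-0.5],"twist": 0},
    {"dp": [0,0,-1],"twist": 0},
    {"dp": [0,0,-1],"twist": 0},
    {"dp": [0,0,-1],"twist": 0},
    {"dp": [0,0,-1],"twist": 0},
    {"dp": [0,0,-1],"twist": 0},
    {"dp": [0.8,0.8,0],"twist": 0},
    {"dp": [0.9,0.8,0],"twist": 0},
    {"dp": [0.8,0.8,0],"twist": 0},
    {"dp": [0,0,0],"twist": 0},
    {"dp": [0,0,0],"twist": 0}
  ]
}}

```text
time_s: 11.75
ee_pos: [0.4505, -0.2814, 0.2747]
eef_rot: [-3.141, 0.0, 1.798]
force: [-0.4, -1.5, -0.1]
grip_width: 0.0943
grip_force: 0.0
```

Run:
```python
from h import *
print(ctrl.get_obs()['ee_pos'])
im,W=cloud('wrist','w2.png'); np.save('w2.npy',W)
def sel(lo,hi):
    m=np.all((W>lo)&(W<hi),-1); q=W[m]; v,u=np.nonzero(m); print(len(q)); 
    if len(q)>20: print(cv2.minAreaRect(q[:,:2].astype(np.float32)),np.median(q,0).round(4),(u.min(),u.max(),v.min(),v.max()))
sel([.53,-.42,.077],[.59,-.35,.09])   # stem top
sel([.53,-.42,.053],[.59,-.35,.065])  # shoulder
sel([.5,-.36,.046],[.6,-.28,.056])  # gauge
sel([.34,-.30,.019],[.46,-.18,.03]) # hub top
sel([.3,-.33,.008],[.4,-.24,.02]) # arm
sel([.33,-.45,.09],[.43,-.35,.12]) # cover
```

```text
[ 0.45045039 -0.28139737  0.274657  ]
186
((0.5632908344268799, -0.3851447105407715), (0.01840105839073658, 0.018584268167614937), 13.962987899780273) [ 0.5618 -0.3831  0.0839] (np.int64(336), np.int64(350), np.int64(276), np.int64(289))
202
((0.5609879493713379, -0.3820526599884033), (0.030849425122141838, 0.02392357960343361), 35.28141784667969) [ 0.5561 -0.3774  0.0594] (np.int64(329), np.int64(351), np.int64(264), np.int64(284))
741
((0.5491672158241272, -0.323687344789505), (0.04275104030966759, 0.041083917021751404), 44.140716552734375) [ 0.5489 -0.3234  0.0515] (np.int64(326), np.int64(357), np.int64(217), np.int64(247))
591
((0.39965805411338806, -0.23188325762748718), (0.03807388246059418, 0.0383167564868927), 44.54555892944336) [ 0.3993 -0.2316  0.0257] (np.int64(233), np.int64(270), np.int64(122), np.int64(159))
821
((0.35720574855804443, -0.27343279123306274), (0.09890630096197128, 0.02212134376168251), 44.68580627441406) [ 0.3517 -0.279   0.015 ] (np.int64(187), np.int64(250), np.int64(144), np.int64(185))
1475
((0.39299628138542175, -0.40584853291511536), (0.06856107711791992, 0.04678379371762276), 81.2643051147461) [ 0.3912 -0.4031  0.1063] (np.int64(187), np.int64(231), np.int64(247), np.int64(300))
```

View pics/w2.png

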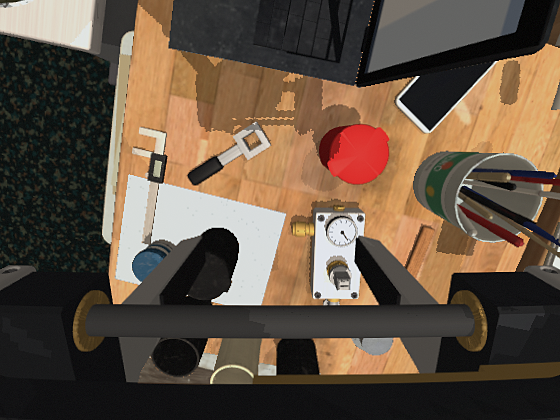

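The cover stands on the paper at (205,265), the stem's square is free at (343,283), and the lever hub is at (252,140). I'll take a closer look at the stem from above.

Call:
{"fn": "step_arm", "kwargs": {
  "deltas": [
    {"dp": [-0.785,0.54,0.45],"twist": 0},
    {"dp": [-0.785,0.54,0.45],"twist": 0},
    {"dp": [-0.785,0.54,0.45],"twist": 0},
    {"dp": [-0.785,0.54,0.45],"twist": 0},
    {"dp": [0,0,0],"twist": 0},
    {"dp": [0,0,0],"twist": 0},
    {"dp": [0,0,0],"twist": 0}
  ]
}}

```text
time_s: 12.5
ee_pos: [0.5617, -0.3856, 0.204]
eef_rot: [3.141, 0.001, 1.795]
force: [-0.0, 0.4, 0.9]
grip_width: 0.0942
grip_force: 0.0
```

Run:
```python
from h import *
print(ctrl.get_obs()['ee_pos'],ctrl.get_obs()['eef_rot'])
im,W=cloud('wrist'); np.save('w3.npy',W)
def sel(lo,hi):
    m=np.all((W>lo)&(W<hi),-1); q=W[m]; v,u=np.nonzero(m); print(len(q)); 
    if len(q)>20: print(cv2.minAreaRect(q[:,:2].astype(np.float32)),q.mean(0).round(4),(u.min(),u.max(),v.min(),v.max()))
sel([.53,-.42,.081],[.59,-.35,.09])   # stem top
sel([.53,-.42,.06],[.59,-.35,.081])   # sides
sel([.53,-.42,.053],[.59,-.35,.0605])  # shoulder
sel([.5,-.36,.046],[.6,-.28,.056])  # gauge
sel([.46,-.48,.028],[.62,-.28,.038])  # block top
c=im[140:280,200:360]; cv2.imwrite('pics/c3.png',cv2.resize(c,None,fx=5,fy=4.2*5/4.2*.85,interpolation=cv2.INTER_CUBIC)[...,::-1])
```

```text
[ 0.56174425 -0.38562041  0.20403203] [3.14050911e+00 1.33601509e-03 1.79483131e+00]
285
((0.5635160803794861, -0.38637492060661316), (0.01745091937482357, 0.01804031990468502), 13.884714126586914) [ 0.5631 -0.386   0.0843] (np.int64(272), np.int64(289), np.int64(196), np.int64(213))
168
((0.5628663897514343, -0.38406577706336975), (0.0305631160736084, 0.026021383702754974), 9.739509582519531) [ 0.562  -0.3818  0.066 ] (np.int64(266), np.int64(294), np.int64(186), np.int64(213))
274
((0.562736988067627, -0.3843705654144287), (0.030547529458999634, 0.026938220486044884), 13.491779327392578) [ 0.5626 -0.3815  0.0593] (np.int64(266), np.int64(294), np.int64(185), np.int64(210))
1312
((0.5495579838752747, -0.324199378490448), (0.04166189208626747, 0.04283081740140915), 12.441636085510254) [ 0.5494 -0.3238  0.0515] (np.int64(261), np.int64(300), np.int64(119), np.int64(160))
5336
((0.5439095497131348, -0.3728336691856384), (0.10410992801189423, 0.15246239304542542), 12.405373573303223) [ 0.5576 -0.3706  0.0354] (np.int64(221), np.int64(313), np.int64(112), np.int64(241))
```

View pics/c3.png

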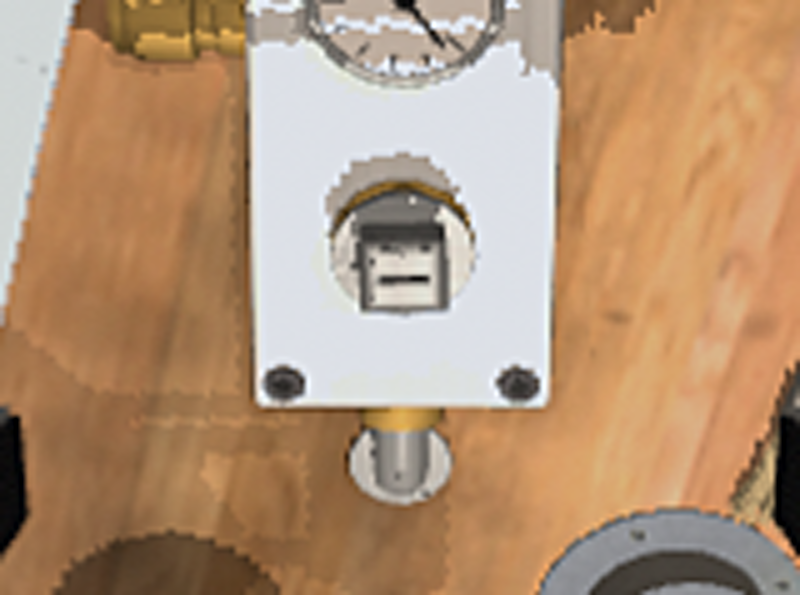

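Stem is at about (0.5633, -0.3862), and the gauge position agrees. The groove runs across the block at about 13.5° world, so the valve is shut. I'll turn to the placing yaw and re-measure so the hand-eye bias cancels.

Call:
{"fn": "step_arm", "kwargs": {
  "deltas": [
    {"dp": [0,0,0],"twist": 1},
    {"dp": [0,0,0],"twist": 1},
    {"dp": [0,0,0],"twist": 1},
    {"dp": [0,0,0],"twist": 1},
    {"dp": [0,0,0],"twist": 1},
    {"dp": [0,0,0],"twist": 1},
    {"dp": [0,0,0],"twist": 1},
    {"dp": [0,0,0],"twist": 1},
    {"dp": [0,0,0],"twist": 1},
    {"dp": [0,0,0],"twist": 1},
    {"dp": [0,0,0],"twist": 1},
    {"dp": [0,0,0],"twist": 1}
  ]
}}

```text
time_s: 13.75
ee_pos: [0.5621, -0.385, 0.2048]
eef_rot: [3.139, 0.0, 0.955]
force: [0.1, 0.6, 0.5]
grip_width: 0.0941
grip_force: 0.0
```

Call:
{"fn": "step_arm", "kwargs": {
  "deltas": [
    {"dp": [0,0,0],"twist": 1},
    {"dp": [0,0,0],"twist": 1},
    {"dp": [0,0,0],"twist": 1},
    {"dp": [0,0,0],"twist": 1},
    {"dp": [0,0,0],"twist": 1},
    {"dp": [0,0,0],"twist": 1},
    {"dp": [0,0,0],"twist": 1},
    {"dp": [0,0,0],"twist": 1},
    {"dp": [0,0,0],"twist": 1},
    {"dp": [0,0,0],"twist": 1},
    {"dp": [0,0,0],"twist": 0.3},
    {"dp": [0,0,0],"twist": 0}
  ]
}}

```text
time_s: 14.95
ee_pos: [0.5622, -0.385, 0.204]
eef_rot: [3.14, -0.001, 0.24]
force: [0.9, -0.2, -0.8]
grip_width: 0.0938
grip_force: 0.0
```

Run:
```python
from h import *
o=ctrl.get_obs();print(o['ee_pos'],o['eef_rot'],o['qpos'])
im,W=cloud('wrist'); np.save('w4.npy',W)
def sel(lo,hi):
    m=np.all((W>lo)&(W<hi),-1); q=W[m]; v,u=np.nonzero(m); print(len(q)); 
    if len(q)>20: print(cv2.minAreaRect(q[:,:2].astype(np.float32)),q.mean(0).round(4),(u.min(),u.max(),v.min(),v.max()))
sel([.53,-.42,.081],[.59,-.35,.09])   # stem top
sel([.5,-.36,.046],[.6,-.28,.056])  # gauge
c=im[140:280,200:360]; cv2.imwrite('pics/c4.png',cv2.resize(c,None,fx=4,fy=4,interpolation=cv2.INTER_CUBIC)[...,::-1])
```

```text
[ 0.56223121 -0.38503816  0.20402034] [ 3.14017614e+00 -1.08473028e-03  2.39825320e-01] [-6.54197800e-01  6.03986454e-01  1.09026542e+00 -4.18091017e-05
  1.44555712e+00  6.76779161e-01]
290
((0.5632195472717285, -0.38600650429725647), (0.017810989171266556, 0.01744045875966549), 13.6188383102417) [ 0.5636 -0.3859  0.0843] (np.int64(271), np.int64(288), np.int64(196), np.int64(213))
1172
((0.5493321418762207, -0.32358410954475403), (0.04244020953774452, 0.04264528304338455), 35.298248291015625) [ 0.5496 -0.3238  0.0514] (np.int64(203), np.int64(242), np.int64(178), np.int64(216))
```

View pics/c4.png

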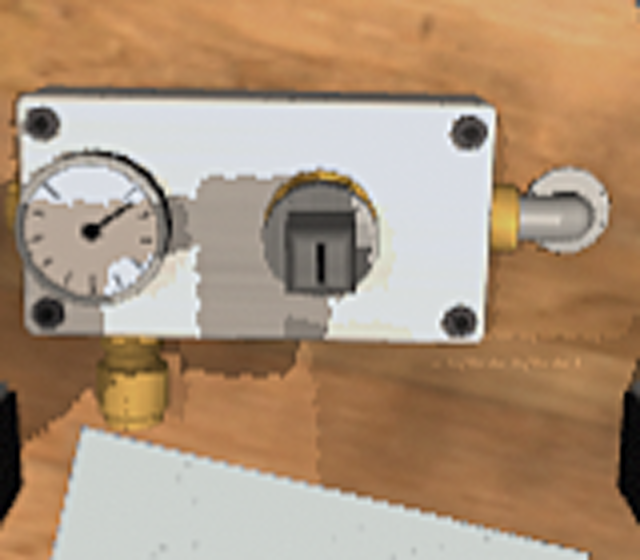

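Stem confirmed at (0.5634, -0.386), angle 13.6°, and the groove points to the front. Now to the lever hub.

Call:
{"fn": "step_arm", "kwargs": {
  "deltas": [
    {"dp": [-0.61,-0.937,0],"twist": 0},
    {"dp": [-0.61,-0.937,0],"twist": 0},
    {"dp": [-0.61,-0.937,0],"twist": 0},
    {"dp": [-0.61,-0.937,0],"twist": 0},
    {"dp": [-0.61,-0.937,0],"twist": 0},
    {"dp": [0,0,0],"twist": -1},
    {"dp": [0,0,0],"twist": -1},
    {"dp": [0,0,0],"twist": -1},
    {"dp": [0,0,0],"twist": -1},
    {"dp": [0,0,0.5],"twist": -1},
    {"dp": [0,0,0.5],"twist": -1},
    {"dp": [0,0,0.5],"twist": -1}
  ]
}}

```text
time_s: 16.2
ee_pos: [0.3995, -0.2319, 0.1424]
eef_rot: [3.14, -0.0, 0.732]
force: [-0.4, 0.2, -0.9]
grip_width: 0.0935
grip_force: 0.0
```

Call:
{"fn": "step_arm", "kwargs": {
  "deltas": [
    {"dp": [0,0,0],"twist": -0.7},
    {"dp": [0,0,0],"twist": 0},
    {"dp": [0,0,0],"twist": 0}
  ]
}}

```text
time_s: 16.5
ee_pos: [0.3997, -0.232, 0.1432]
eef_rot: [3.141, -0.0, 0.776]
force: [0.3, -0.3, -0.3]
grip_width: 0.0941
grip_force: 0.0
```

Run:
```python
from h import *
o=ctrl.get_obs();print(o['ee_pos'],o['eef_rot'],o['qpos'])
im,W=cloud('wrist'); np.save('w5.npy',W)
def sel(lo,hi):
    m=np.all((W>lo)&(W<hi),-1); q=W[m]; v,u=np.nonzero(m); print(len(q)); 
    if len(q)>20: print(cv2.minAreaRect(q[:,:2].astype(np.float32)),q.mean(0).round(4),(u.min(),u.max(),v.min(),v.max()))
sel([.34,-.30,.0205],[.46,-.18,.03]) # hub top
sel([.3,-.33,.008],[.4,-.24,.02]) # arm
cv2.imwrite('pics/w5.png',im[...,::-1])
```

```text
[ 0.39966568 -0.23201851  0.14322347] [ 3.14052134e+00 -2.23364138e-04  7.75786593e-01] [-6.05272896e-01  1.69749538e-01  1.83546163e+00  1.90863407e-05
  1.13528727e+00  1.89728915e-01]
1056
((0.39960649609565735, -0.23146186769008636), (0.037889208644628525, 0.03774084150791168), 43.637901306152344) [ 0.3999 -0.2311  0.0256] (np.int64(259), np.int64(297), np.int64(186), np.int64(223))
1289
((0.3576456606388092, -0.2727743685245514), (0.09791325032711029, 0.02200007066130638), 45.382545471191406) [ 0.3534 -0.2773  0.0147] (np.int64(268), np.int64(288), np.int64(211), np.int64(296))
```

View pics/w5.png

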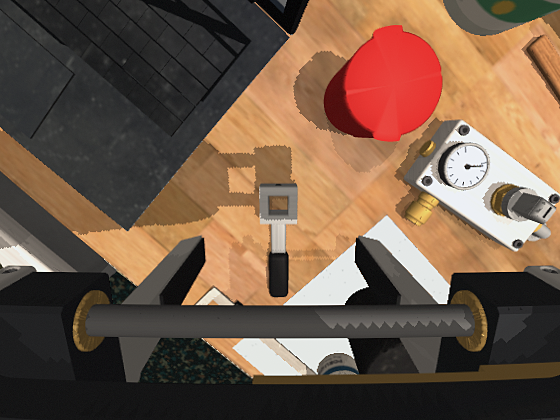

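The hub sits at (278,205) with its arm straight down the picture, so the tool is aligned and centred. Grasping.

Call:
{"fn": "step_arm", "kwargs": {
  "deltas": [
    {"dp": [0.012,-0.012,0.8],"twist": 0},
    {"dp": [0,0,0.9],"twist": 0},
    {"dp": [0,0,0.9],"twist": 0},
    {"dp": [0,0,0.6],"twist": 0},
    {"dp": [0,0,0.2],"twist": 0},
    {"dp": [0,0,0],"twist": 0},
    {"dp": [0,0,0],"twist": 0}
  ]
}}

```text
time_s: 17.25
ee_pos: [0.4002, -0.2317, 0.0079]
eef_rot: [3.14, -0.0, 0.776]
force: [0.0, -0.5, 0.4]
grip_width: 0.0941
grip_force: 0.0
```

Call:
{"fn": "step_arm", "kwargs": {
  "deltas": [
    {"dp": [0,0,0],"twist": 0},
    {"dp": [0,0,0],"twist": 0},
    {"dp": [0,0,0],"twist": 0},
    {"dp": [0,0,0],"twist": 0},
    {"dp": [0,0,0],"twist": 0},
    {"dp": [0,0,0],"twist": 0},
    {"dp": [0,0,0],"twist": 0},
    {"dp": [0,0,0],"twist": 0},
    {"dp": [0,0,0],"twist": 0},
    {"dp": [0,0,0],"twist": 0}
  ],
  "gripper": -1,
  "squeeze": 45
}}

```text
time_s: 18.25
ee_pos: [0.3995, -0.2312, 0.0066]
eef_rot: [-3.142, 0.0, 0.777]
force: [-0.5, 0.3, 0.3]
grip_width: 0.0374
grip_force: 45.0
```

Call:
{"fn": "step_arm", "kwargs": {
  "deltas": [
    {"dp": [0,0,-0.5],"twist": 0},
    {"dp": [0,0,-1],"twist": 0},
    {"dp": [0,0,-1],"twist": 0},
    {"dp": [0,0,-1],"twist": 0},
    {"dp": [0,0,0],"twist": 1},
    {"dp": [0,0,0],"twist": 1},
    {"dp": [0,0,0],"twist": 1},
    {"dp": [0,0,0],"twist": 1},
    {"dp": [0,0,0],"twist": 1},
    {"dp": [0,0,0],"twist": 1},
    {"dp": [0,0,0],"twist": 1},
    {"dp": [0,0,0],"twist": 0.73}
  ]
}}

```text
time_s: 19.45
ee_pos: [0.3994, -0.2311, 0.1465]
eef_rot: [-3.141, 0.0, 0.234]
force: [-0.2, 0.4, -1.3]
grip_width: 0.038
grip_force: 45.0
```

Call:
{"fn": "step_arm", "kwargs": {
  "deltas": [
    {"dp": [0.614,0.943,0],"twist": 0},
    {"dp": [0.614,0.943,0],"twist": 0},
    {"dp": [0.614,0.943,0],"twist": 0},
    {"dp": [0.614,0.943,0],"twist": 0},
    {"dp": [0.614,0.943,0],"twist": 0},
    {"dp": [0,0,0],"twist": 0},
    {"dp": [0,0,0],"twist": 0},
    {"dp": [0,0,0],"twist": 0}
  ]
}}

```text
time_s: 20.25
ee_pos: [0.5626, -0.3851, 0.1467]
eef_rot: [-3.141, 0.0, 0.237]
force: [0.3, 0.5, -1.5]
grip_width: 0.0372
grip_force: 45.0
```

Run:
```python
from h import *
o=ctrl.get_obs();print(o['ee_pos'],o['eef_rot'],o['qpos'],o['grip_width'])
y=o['eef_rot'][2]; d=np.array([.5634,-.3860])-o['ee_pos'][:2]
print('tx,ty units',(d@[np.cos(y),np.sin(y)])/.04,(d@[np.sin(y),-np.cos(y)])/.04,'twist',np.degrees(y)-13.6)
```

```text
[ 0.56255999 -0.38509947  0.14665567] [-3.14109037e+00  3.71665264e-04  2.37009914e-01] [-6.54002475e-01  6.44667539e-01  1.15877864e+00  2.74359144e-05
  1.33877074e+00  6.79777715e-01] 0.03719254079374385
tx,ty units 0.015127111449436095 0.026814774851322127 twist -0.020332244172882596
```

Call:
{"fn": "step_arm", "kwargs": {
  "deltas": [
    {"dp": [0.015,0.027,0.5],"twist": 0},
    {"dp": [0,0,0.5],"twist": 0},
    {"dp": [0,0,0.3],"twist": 0},
    {"dp": [0,0,0.15],"twist": 0},
    {"dp": [0,0,0.1],"twist": 0},
    {"dp": [0,0,0.1],"twist": 0},
    {"dp": [0,0,0],"twist": 0}
  ]
}}

```text
time_s: 20.95
ee_pos: [0.5637, -0.3861, 0.0814]
eef_rot: [-3.141, 0.0, 0.237]
force: [-3.8, 5.0, 2.6]
grip_width: 0.0379
grip_force: 45.0
```

Call:
{"fn": "step_arm", "kwargs": {
  "deltas": [
    {"dp": [-0.008,-0.018,0],"twist": 0},
    {"dp": [0,0,0.1],"twist": 0},
    {"dp": [0,0,0.1],"twist": 0},
    {"dp": [0,0,0],"twist": 0}
  ]
}}

```text
time_s: 21.35
ee_pos: [0.5635, -0.386, 0.0722]
eef_rot: [-3.142, 0.0, 0.237]
force: [-1.6, 1.7, -2.7]
grip_width: 0.0374
grip_force: 45.0
```

Call:
{"fn": "step_arm", "kwargs": {
  "deltas": [
    {"dp": [0,0,0.1],"twist": 0},
    {"dp": [0,0,0.05],"twist": 0},
    {"dp": [0,0,0.03],"twist": 0},
    {"dp": [0,0,0],"twist": 0},
    {"dp": [0,0,0],"twist": 0}
  ]
}}

```text
time_s: 21.85
ee_pos: [0.5635, -0.386, 0.0652]
eef_rot: [-3.141, 0.0, 0.237]
force: [-0.4, 2.0, -1.9]
grip_width: 0.0373
grip_force: 45.0
```

Call:
{"fn": "step_arm", "kwargs": {
  "deltas": [
    {"dp": [0,0,0.03],"twist": 0},
    {"dp": [0,0,0.03],"twist": 0},
    {"dp": [0,0,0],"twist": 0}
  ]
}}

```text
time_s: 22.15
ee_pos: [0.5637, -0.386, 0.0646]
eef_rot: [3.141, -0.001, 0.237]
force: [-6.3, 6.5, 12.3]
grip_width: 0.0372
grip_force: 45.0
```

Seated: underside is at about 58 mm, with a 12 N contact. I'll ease off and turn anticlockwise.

Call:
{"fn": "step_arm", "kwargs": {
  "deltas": [
    {"dp": [0,0,-0.03],"twist": 0},
    {"dp": [0,0,0],"twist": -1},
    {"dp": [0,0,0],"twist": -1},
    {"dp": [0,0,0],"twist": -1},
    {"dp": [0,0,0],"twist": -1},
    {"dp": [0,0,0],"twist": -1},
    {"dp": [0,0,0],"twist": -1},
    {"dp": [0,0,0],"twist": -1},
    {"dp": [0,0,0],"twist": -1},
    {"dp": [0,0,0],"twist": -1},
    {"dp": [0,0,0],"twist": -1},
    {"dp": [0,0,0],"twist": -1}
  ]
}}

```text
time_s: 23.35
ee_pos: [0.5636, -0.3852, 0.0646]
eef_rot: [-3.141, -0.001, 1.008]
force: [-3.5, 8.6, 6.1]
grip_width: 0.0376
grip_force: 45.0
```

Call:
{"fn": "step_arm", "kwargs": {
  "deltas": [
    {"dp": [0,0,0],"twist": -1},
    {"dp": [0,0,0],"twist": -1},
    {"dp": [0,0,0],"twist": -1},
    {"dp": [0,0,0],"twist": -1},
    {"dp": [0,0,0],"twist": -1},
    {"dp": [0,0,0],"twist": -1},
    {"dp": [0,0,0],"twist": -1},
    {"dp": [0,0,0],"twist": -1},
    {"dp": [0,0,0],"twist": -1},
    {"dp": [0,0,0],"twist": -1},
    {"dp": [0,0,0],"twist": -1},
    {"dp": [0,0,0],"twist": 0}
  ]
}}

```text
time_s: 24.55
ee_pos: [0.5631, -0.3856, 0.0646]
eef_rot: [-3.141, -0.001, 1.775]
force: [-6.3, 6.8, 5.7]
grip_width: 0.0375
grip_force: 45.0
```

```bash
python3 -c "
from h import *
print({k:np.round(v,3) for k,v in ctrl.get_obs().items()})"
```

```text
{'time_s': np.float64(24.55), 'qpos': array([-0.654,  0.725,  1.225,  0.   ,  1.193, -0.859]), 'joint_vel': array([-0.   , -0.   , -0.001, -0.003, -0.002,  0.063]), 'tau': array([ -1.062, -71.035, -35.249,  -0.252,  -2.264,  -1.191]), 'ee_pos': array([ 0.563, -0.386,  0.065]), 'eef_rot': array([-3.141e+00, -1.000e-03,  1.775e+00]), 'force': array([-6.261,  6.844,  5.711]), 'moment': array([ 1.18 ,  1.288, -0.005]), 'grip_force': np.float64(44.994), 'grip_width': np.float64(0.037)}
```

Call:
{"fn": "step_arm", "kwargs": {
  "deltas": [
    {"dp": [0,0,0],"twist": -1},
    {"dp": [0,0,0],"twist": -0.5},
    {"dp": [0,0,0],"twist": 0}
  ]
}}

```text
time_s: 24.85
ee_pos: [0.563, -0.3855, 0.0646]
eef_rot: [-3.141, -0.002, 1.879]
force: [-8.5, 7.9, 6.7]
grip_width: 0.0377
grip_force: 45.0
```

```bash
python3 -c "
from h import *
o=ctrl.get_obs();print(o['eef_rot'],o['tau'][5],o['moment'],o['force'])"
```

```text
[-3.14057690e+00 -1.62521735e-03  1.87855198e+00] -0.7970559597015381 [ 1.5183683   1.49716137 -0.14281684] [-8.53884999  7.89976487  6.7321851 ]
```

Call:
{"fn": "step_arm", "kwargs": {
  "deltas": [
    {"dp": [0,0,0],"twist": -0.5},
    {"dp": [0,0,0],"twist": -0.4},
    {"dp": [0,0,0],"twist": -0.3},
    {"dp": [0,0,0],"twist": 0}
  ]
}}

```text
time_s: 25.25
ee_pos: [0.5627, -0.3854, 0.0646]
eef_rot: [-3.14, -0.003, 1.961]
force: [-10.2, 10.0, 8.6]
grip_width: 0.0377
grip_force: 45.3
```

```bash
python3 -c "
from h import *
o=ctrl.get_obs();print(o['eef_rot'],o['tau'][5],o['moment'],o['force'])"
```

```text
[-3.14045554e+00 -2.57718985e-03  1.96065310e+00] -1.3339981064200401 [ 1.72806401  1.9834464  -0.9167633 ] [-10.17692495   9.96520732   8.61494369]
```

The moment rose to 0.9 N m, so the stem is at its stop. I'll take up part of the play to straighten the lever, then release and lift.

Call:
{"fn": "step_arm", "kwargs": {
  "deltas": [
    {"dp": [0,0,0],"twist": 0.5},
    {"dp": [0,0,0],"twist": 0.5},
    {"dp": [0,0,0],"twist": 0.5},
    {"dp": [0,0,0],"twist": 0.4},
    {"dp": [0,0,0],"twist": 0}
  ]
}}

```text
time_s: 25.75
ee_pos: [0.563, -0.3859, 0.0646]
eef_rot: [-3.141, -0.001, 1.827]
force: [-7.1, 4.9, 5.7]
grip_width: 0.0377
grip_force: 45.0
```

Call:
{"fn": "step_arm", "kwargs": {
  "deltas": [
    {"dp": [0,0,0],"twist": 0},
    {"dp": [0,0,0],"twist": 0},
    {"dp": [0,0,0],"twist": 0},
    {"dp": [0,0,0],"twist": 0},
    {"dp": [0,0,0],"twist": 0},
    {"dp": [0,0,-0.3],"twist": 0},
    {"dp": [0,0,-0.8],"twist": 0},
    {"dp": [0,0,-0.8],"twist": 0},
    {"dp": [0,0,-0.8],"twist": 0},
    {"dp": [0,0,-0.8],"twist": 0},
    {"dp": [0,0,0],"twist": 0},
    {"dp": [0,0,0],"twist": 0}
  ],
  "gripper": 1
}}

```text
time_s: 26.95
ee_pos: [0.5636, -0.3861, 0.2053]
eef_rot: [3.141, 0.001, 1.829]
force: [-0.0, 0.4, -0.9]
grip_width: 0.0936
grip_force: 0.0
```

Run:
```python
from h import *
o=ctrl.get_obs();print(o['ee_pos'],o['eef_rot'],o['time_s'])
im,W=cloud('wrist','w6.png')
def sel(lo,hi):
    m=np.all((W>lo)&(W<hi),-1); q=W[m]; v,u=np.nonzero(m); print(len(q)); 
    if len(q)>20: print(cv2.minAreaRect(q[:,:2].astype(np.float32)),np.median(q,0).round(4),(u.min(),u.max(),v.min(),v.max()))
sel([.5,-.43,.078],[.62,-.35,.095])
sel([.5,-.55,.066],[.68,-.41,.077])
sel([.5,-.36,.046],[.6,-.28,.056])
im,W=cloud('top')
sel([.3,-.46,.1],[.45,-.34,.115])
sel([.5,-.6,.06],[.68,-.35,.09])
```

```text
[ 0.56360489 -0.38611639  0.20533562] [3.14061349e+00 1.34371097e-03 1.82865870e+00] 26.95
1345
((0.5635873675346375, -0.38691988587379456), (0.03760448098182678, 0.03813657537102699), 15.120858192443848) [ 0.5634 -0.3861  0.0837] (np.int64(260), np.int64(297), np.int64(185), np.int64(222))
1234
((0.5800553560256958, -0.4505431056022644), (0.021355289965867996, 0.08427377790212631), 15.188027381896973) [ 0.5802 -0.4515  0.0732] (np.int64(269), np.int64(288), np.int64(223), np.int64(294))
1305
((0.5495249629020691, -0.32397812604904175), (0.04235357418656349, 0.04239668324589729), 77.97703552246094) [ 0.5493 -0.3238  0.0514] (np.int64(261), np.int64(301), np.int64(118), np.int64(159))
439
((0.3736088275909424, -0.4098641872406006), (0.05139164626598358, 0.07175716012716293), 57.552371978759766) [ 0.3751 -0.4084  0.1055] (np.int64(328), np.int64(352), np.int64(236), np.int64(263))
159
((0.5456035137176514, -0.5343881845474243), (0.1125701442360878, 0.06416963040828705), 82.19598388671875) [ 0.5448 -0.5604  0.0759] (np.int64(365), np.int64(406), np.int64(175), np.int64(202))
```

View pics/w6.png

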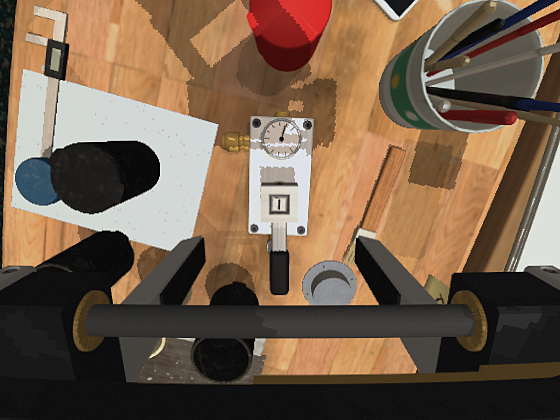

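The lever is fully down on the square at (280,205), and its arm and the groove lie along the manifold (105.1° against about 103°). The cover stands on the paper, clear of the manifold and the lever's swing. Handing in.

```bash
python3 -c "
from station import ctrl
print(ctrl.hand_in())"
```

```text
the job is handed in; nothing more can be done
None
```

I stood the cover on the bench clear of the manifold, seated the lever fully on the stem with the valve shut, turned it anticlockwise to its stop so it lies within about 2° of the manifold, and handed the job in at about 27 s.

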